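# Unhook a block plane from its till and set it on the plane rest

## Robot

A 7-joint arm with a two-finger parallel gripper is mounted at the origin on the work surface. World frame = base frame: x ahead of the robot, y to its left, z up, the work surface at z = 0. Lengths are in m, angles in rad, forces in N, time in s.
With the tool pointing down it reaches from about 0.4 to 0.9 m from the base axis. Payload 5.5 kg.
Tool frame: the origin (TCP) lies midway between the tips of the shut fingers; the grasp point (between the pads) lies 19 mm behind it; x points along the fingers, z is the direction in which the jaws open and shut, and the axes are right-handed (so a half turn about x gives the same grasp; the last joint's range is limited). The gripper opens to 92 mm and grips with 3 to 60 N. Pads are 19 mm wide; open, the fingers measure 130 mm over their backs; the gripper's body (75 mm by 190 mm) begins 47 mm behind the grasp point.
Start: joints at [1.43, 0.501, -0.427, 1.55, 0.221, 1.138, -0.21], TCP at [0.255, -0.598, 0.227] pointing down, gripper open.
Joint ranges: [-2.88, 2.88], [-0.31, 2.03], [-1.54, 1.56], [0.2, 2.42], [-1.41, 4.55], [0.19, 2.02], [-2.57, 2.57]. Speed limits (rad/s): [2.57, 2.57, 3.14, 3.14, 3.14, 3.14, 3.14].

## Interface

Orientations are given as a unit quaternion [x, y, z, w].
In Python, from cell import r gives the robot as it stands.
- The arm moves only by the shell command python3 -m inch 'ROWS' [FORCE]. ROWS is JSON, a list of rows, each a list of 7 numbers: the turn, a rotation vector about the tool's x, y, z in degrees, then the shift along the tool's x, y, z in cm, then the opening in per cent of the stroke, from 0 (shut) to 100 (fully open). In form: [[ax, ay, az, tx, ty, tz, hand], ...]. A call has exactly 10 rows; each row is the pose to reach, as a shift and turn from the pose commanded when the call began, along the tool's axes at that moment; what a row does not reach only later rows make up. A row lasts 1/12 s, in which the tool goes at most 41.7 mm and 7.16 degrees, less where a joint would pass 70% of its speed; a pose out of reach is approached as far as the arm can. A call with a gripper value outside its range is refused whole. The fingers move at their own pace and stop on an object; FORCE is the grip in N (left out, the last holds). Time passes only in rows, so rows that repeat a pose let the fingers close, or fill a call up. It gives the time, the measured TCP pose, the force and the opening at its end, in the units of the state.
- r.read_state(): the state, without advancing time (a new reading comes with each control period).
- r.get_image(name): name is "scene" or "side" or "wrist"; returns a dict with "frame" (420x560x3 uint8, blue, green, red), "intrinsics" (3x3 intrinsics, pixels), "eye" and "orientation" of the camera in the world. Camera axes: x right, y up, looking along -z (the intrinsics and any distortion apply to the point x, -y, -z); pixel columns grow to the right and rows downward; lengths in m; the calibration is good to about 2 mm. A picture is of the moment at which its call begins. There is no depth.
- r.close_job(): hands the job in, once; it reports no verdict.
The state is a dict: "time": time; "joint_pos": joint angles; "qd": joint speeds; "joint_torque": joint torques, N m; "tcp_pos": TCP position; "eef_rot": TCP orientation; "force": force on the tool from outside, world axes, zero at the start; "wrist_torque": the same for the moment, N m; "opening": finger opening in m.
Only numpy, scipy, OpenCV 4.12 (cv2) and the standard library are available. Lean on these libraries where they do the work, as an engineer would, in place of code of your own. Each camera call takes 0.05 s, during which the arm holds its last target.

## Task

Take the brass-capped block plane out of the sloping till: slide it up the slope until its toe stops under the keeper, tilt the heel out over its lip and draw it clear, without forcing it against the till. Then set it down on the bench, not dropped, sole down and square across the middle of the thin plane rest, with the rest under the toe (ahead of the brass knob) and the heel on the bench, and let go; leave the other plane and everything else where they are.

Things in the scene. Friction and masses are not known exactly. Their poses are not given: they have to be found in the camera images.
- plane: steel block plane with BRASS lever cap and brass knob, 0.5 to 0.8 kg. Origin: centre of the sole's underside; x to the toe, y to the plane's left, z up out of the sole. Sole 160 long (x -80 to 80), 50 wide, 9 thick. The lever cap rises to 58 high at x about -45; the knob (20 dia, at x = 46) to 37 high.
- plane_grip (a point): place to grip, in line with the plane's origin: middle of the two flat parallel cheeks, 50 apart (along y), 34 high over the sole's underside from x = -55 to 32. This point is at x = -8, z = 26, near the centre of mass
- plane_toe (a point): front end of the sole's underside, x = 80 of the plane. Ahead of x = 56 there is only the 9 thick toe
- plane_heel (a point): rear end of the sole's underside, x = -80 of the plane. The heel's last 25 is only 9 thick
- plane_rest (a point): point on the sole's underside 25 behind the toe's end, x = 55 of the plane
- till: wooden plane till fixed to the bench, about 215 deep, 212 wide, 150 high. Origin under its middle on the bench, x towards its high end (toe end), y to the left
- till_bed: the till's bed, sloping 25 degrees. Origin on its surface, in the middle of the heel ledge's inner face; x up the slope, y level to the left, z square out of the bed. Two bays centred on y = 50 and -50; either may hold the brass-capped plane. Each plane lies sole on the bed, toe up the slope, its heel within 2 of the ledge (plane axes = bed axes). Bed beside the planes is free for fingers, x = 32 to 145
- heel_lip (a point): edge of the lip that hooks over the heels, x = 6, z = 13 of the bed. The lip overhangs 6 from the ledge, underside 13 and top 19 above the bed: a plane must slide up the slope more than 6 before its heel can be tilted out. Guides 8 high flank the heel, x = 0 to 30, with 3 to 5 of play each side
- toe_stop (a point): middle of the range of the keeper's stop, x = 172 of the bed. The wooden keeper overhangs the toes by 20 before its stop, underside 16 and top 24 above the bed, and flanks each toe with 3 to 5 of play. It is screwed in slots: the stop may stand anywhere from x = 169 to 175 (its true place is not told), so a plane can slide up 7 to 15 before its toe meets it
- rest: plane rest: dark wooden strip fixed flat on the bench, 140 long (y) x 20 wide (x) x 8 high. Origin centre of its underside on the bench, x across its width
- plane2: the other block plane, same size and frame, RED lever cap and dark wooden knob, hooked in the neighbouring bay of the till; stays there
- jar_a: glass pigment jar, blue, red lid, 66 dia x 105 high, origin centre of base
- jar_b: the same jar in yellow
- tin: flat wax tin, copper colour, 76 dia x 30 high, origin centre of base
- mallet: joiner's wooden mallet lying flat, head 60x120x75, handle 22 thick, 260 long overall, origin under it near the head
- square: try square lying flat, dark wooden stock 110x18x20, steel blade 170 long, origin under the stock's centre
- cork_block: cork sanding block 105x65x35, origin centre of underside
- gauge: wooden marking gauge, stock 62x48x36, stem 200 long, 44 high over its brass screw, origin under the stock
- box: small open wooden drawer box with one divider, 150x110x50, origin centre of underside
There are look-alikes about, which are no part of the job. What is shaped like the plane but green is not meant.

How it is judged:
By the outcome, as a careful person would: the job done as asked, in the order asked, and still so for the second after the job is handed in, with the robot touching nothing.
It also fails if it takes over 45 s, if anything falls off the work surface, if the arm or the gripper's body presses on something with over 40 N, if the wrist force passes 120 N, or if a joint passes its speed limit or range.

## Working session

There is one attempt and no reset: what is moved stays moved. The work goes in short steps, Python scripts to look and compute and a shell command to move; the robot and the scene stay as the last step left them, time stands still between calls to the robot, and variables do not carry over. Pictures are saved under pics/ and viewed, and the job is handed in when it is done.

```bash
mkdir -p pics; ls; cat > h.py <<'E'
import numpy as np, cv2
from cell import r
from scipy.spatial.transform import Rotation as R
def snap(n,f):
    d=r.get_image(n); cv2.imwrite('pics/'+f,d['frame']); np.savez('pics/'+f[:-4]+'.npz',**{k:np.array(d[k]) for k in ('intrinsics','eye','orientation','frame')}); return d
E
python3 - <<'E'
from h import *
for n in ('scene','side','wrist'):
    d=snap(n,n+'0.png'); print(n,{k:np.round(v,4).tolist() if k!='frame' else 0 for k,v in d.items()if not isinstance(v,(str,dict))})
print(r.read_state())
E
```

```text
pics
scene {'frame': 0, 'intrinsics': [[525.473, 0.0, 287.7662], [0.0, 525.473, 210.4422], [0.0, 0.0, 1.0]], 'eye': [1.2712, -0.2645, 1.2727], 'orientation': [0.2349, 0.1605, 0.5365, 0.7945]}
side {'frame': 0, 'intrinsics': [[503.6486, 0.0, 282.5819], [0.0, 503.6486, 204.699], [0.0, 0.0, 1.0]], 'eye': [0.0741, -1.2063, 1.1463], 'orientation': [0.4241, -0.0767, -0.1496, 0.8899]}
wrist {'frame': 0, 'intrinsics': [[295.3888, 0.0, 279.2974], [0.0, 295.3888, 209.5844], [0.0, 0.0, 1.0]], 'eye': [0.3182, -0.5705, 0.3851], 'orientation': [-0.108, 0.072, -0.5465, 0.8273]}
{'time': 0.15, 'joint_pos': array([ 1.43017878,  0.50166634, -0.42679779,  1.55120344,  0.2208039 ,
        1.13831966, -0.21025726]), 'qd': array([ 3.02301654e-04, -2.21846930e-03, -5.71168565e-04, -2.21448860e-03,
       -6.51199877e-04, -7.72754379e-05, -1.21625565e-03]), 'joint_torque': array([-6.47685592e-03, -5.67107856e+01, -5.82521349e+00, -2.79457963e+01,
       -6.86764531e-02,  2.64548772e-02,  1.57771074e-04]), 'tcp_pos': array([ 0.25514094, -0.59723464,  0.22589534]), 'eef_rot': array([ 0.38987067,  0.5905723 , -0.38924198,  0.58967441]), 'force': array([ 0.83480212, -0.31283186,  0.54388064]), 'wrist_torque': array([0.02491118, 0.00044152, 0.03071314]), 'opening': 0.09196492933540407}
```

View pics/scene0.png

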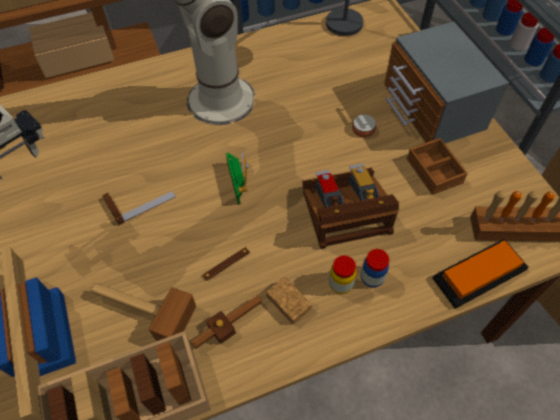

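View pics/side0.png

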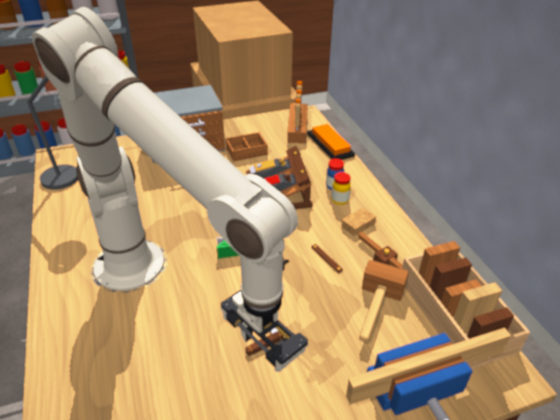

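View pics/wrist0.png

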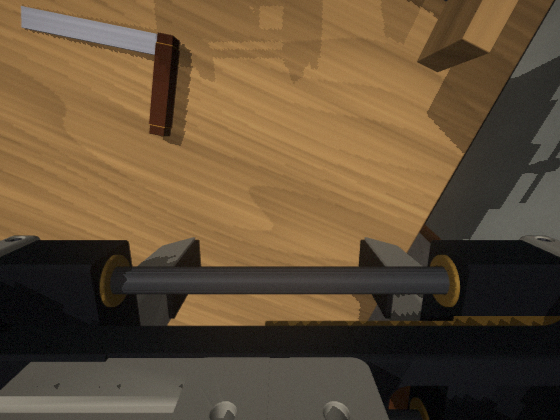

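```bash
python3 - <<'E'
import cv2
a=cv2.imread('pics/scene0.png')
cv2.imwrite('pics/z1.png',cv2.resize(a[150:250,290:410],None,fx=6,fy=6,interpolation=cv2.INTER_CUBIC))
cv2.imwrite('pics/z2.png',cv2.resize(a[235:290,190:260],None,fx=8,fy=8,interpolation=cv2.INTER_CUBIC))
a=cv2.imread('pics/side0.png')
cv2.imwrite('pics/z3.png',cv2.resize(a[130:290,230:370],None,fx=5,fy=3.75,interpolation=cv2.INTER_CUBIC))
E
```

```text
(no output)
```

View pics/z1.png

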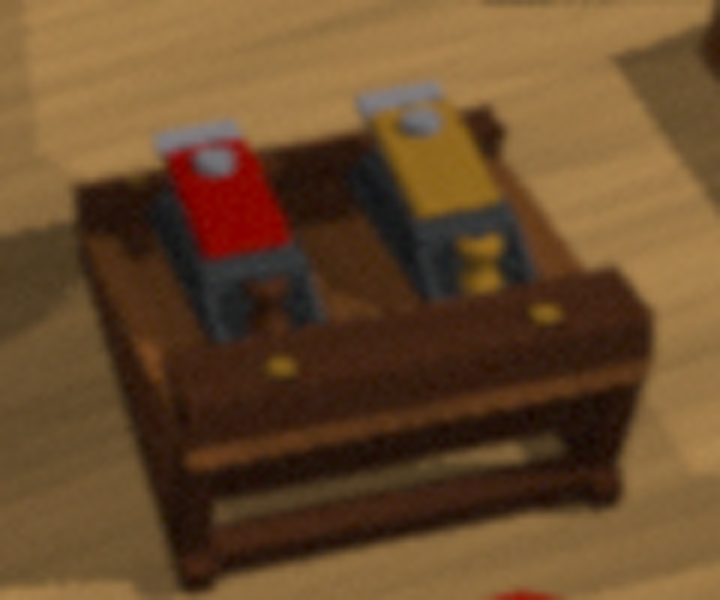

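View pics/z2.png

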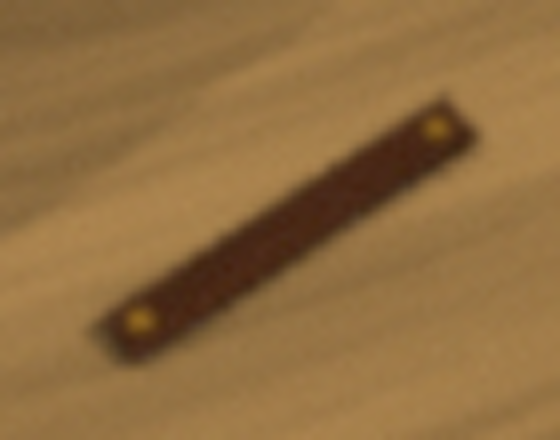

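View pics/z3.png

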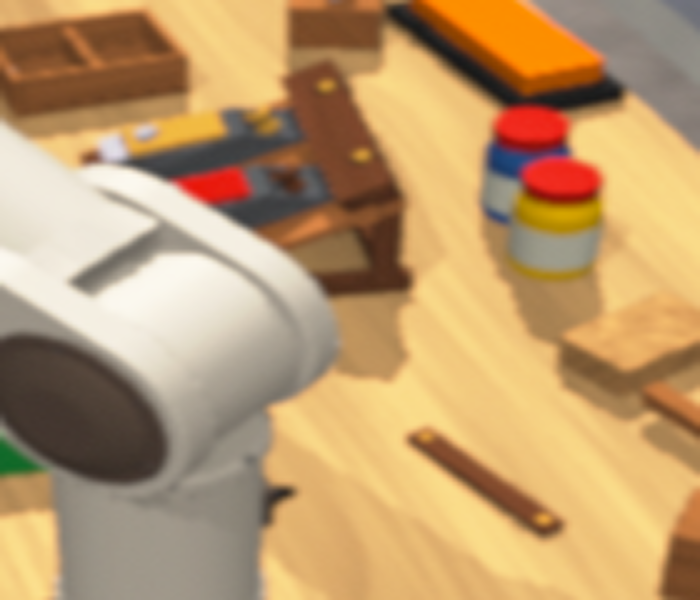

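```bash
cat >> h.py <<'E'
def load(f): return dict(np.load('pics/'+f+'.npz'))
def ray(d,u,v):
    K=d['intrinsics']; p=np.linalg.solve(K,[u,v,1.]); c=np.array([p[0],-p[1],-p[2]])
    w=R.from_quat(d['orientation']).apply(c); return d['eye'],w/np.linalg.norm(w)
def onz(d,u,v,z):
    e,w=ray(d,u,v); return e+w*(z-e[2])/w[2]
def tri(*a):
    A=np.zeros((3,3));b=np.zeros(3)
    for d,u,v in a:
        e,w=ray(d,u,v);P=np.eye(3)-np.outer(w,w);A+=P;b+=P@e
    x=np.linalg.solve(A,b); return x,[float(np.linalg.norm(np.cross(x-ray(*q)[0],ray(*q)[1]))) for q in a]
def proj(d,X):
    c=R.from_quat(d['orientation']).inv().apply(np.atleast_2d(X)-d['eye']); q=np.c_[c[:,0],-c[:,1],-c[:,2]]@d['intrinsics'].T
    return q[:,:2]/q[:,2:]
E
python3 - <<'E'
from h import *
s=load('scene0');d=load('side0')
S=lambda x,y:(290+x/6-.4,150+y/6-.4)
D=lambda x,y:(230+x/5-.4,130+y/3.75-.4)
a=tri((s,*S(282,366)),(d,*D(362,155)));b=tri((s,*S(546,313)),(d,*D(326,86)));print(a,b)
v=b[0]-a[0];print(np.linalg.norm(v),np.degrees(np.arctan2(v[1],v[0]))-90)
S2=lambda x,y:(190+x/8-.4,235+y/8-.4)
p=onz(s,*S2(140,320),.008);q=onz(s,*S2(437,129),.008);print(p,q,np.linalg.norm(p-q),(p+q)/2,np.degrees(np.arctan2(*(p-q)[1::-1])))
p=onz(d,*D(425,436),.008);q=onz(d,*D(544,520),.008);print(p,q,(p+q)/2)
for uv in [(197,583),(605,500)]: print(onz(s,*S(*uv),0))
E
```

```text
(array([0.6266416 , 0.12821809, 0.13124989]), [0.0022842113461623028, 0.002284211346162121]) (array([0.64414763, 0.24716394, 0.13042363]), [0.0024046182887441643, 0.002404618288744322])
0.12023002378486793 -8.372483702724224
[ 0.61484343 -0.23620129  0.008     ] [ 0.58361053 -0.12065832  0.008     ] 0.11968989609762255 [ 0.59922698 -0.17842981  0.008     ] -74.87365229642536
[ 0.57926667 -0.11630902  0.008     ] [ 0.61140724 -0.23369559  0.008     ] [ 0.59533696 -0.17500231  0.008     ]
[0.64845958 0.08492687 0.        ]
[0.6793769 0.2800672 0.       ]
```

```bash
cat >> h.py <<'E'
def delta(pos,Rt,p0=None,R0=None):
    st=r.read_state()
    if p0 is None: p0=st['tcp_pos']; R0=R.from_quat(st['eef_rot'])
    rv=(R0.inv()*Rt).as_rotvec(degrees=True); t=R0.inv().apply(np.array(pos)-p0)*100
    return np.round(np.r_[rv,t],2)
def frame(yaw,pitch): # object frame: x heading yaw, toe raised by pitch (deg)
    return R.from_euler('ZY',[yaw,-pitch],degrees=True)
# tool in object frame: x=-z ; z=s*y ; y=z cross x
def tool(Ro,s):
    M=np.c_[[0,0,-1],np.cross([0,s,0],[0,0,-1]),[0,s,0]]; return Ro*R.from_matrix(M)
E
python3 - <<'E'
from h import *
st=r.read_state();R0=R.from_quat(st['eef_rot']);print(np.round(R0.as_matrix(),3))
w=load('wrist0');print('cam in tool',np.round(R0.inv().apply(w['eye']-st['tcp_pos']),4),np.round((R0.inv()*R.from_quat(w['orientation'])).as_matrix(),3))
T=frame(-8.4,25);m=np.array([.635,.188,.131]);
b0=m-T.apply([.172,0,.024]);print('bed0',b0)
g=b0+T.apply([.074,.05,.026]);print('grip',g)
for s in(1,-1):
    Rt=tool(T,s);print(s,delta(g+Rt.apply([-.2,0,0]),Rt))
s=load('scene0')
for n,uv in dict(sq=(115,208),sqtip=(175,196),green=(237,180),cork=(289,299)).items(): print(n,onz(s,*uv,.01))
E
```

```text
[[-0.001  0.92   0.393]
 [ 0.001  0.393 -0.92 ]
 [-1.     0.    -0.002]]
cam in tool [-1.592e-01  6.850e-02 -1.000e-04] [[-0.     0.258 -0.966]
 [-0.001  0.966  0.258]
 [ 1.     0.001 -0.   ]]
bed0 [0.49082137 0.20929045 0.03655827]
grip [0.55360263 0.25056192 0.09139603]
1 [-145.42  -32.27   -9.22   -4.56   53.56  -70.66]
-1 [ 31.01  -6.97  24.38  -4.56  53.56 -70.66]
sq [ 0.31335034 -0.41972868  0.01      ]
sqtip [ 0.33733523 -0.24836241  0.01      ]
green [ 0.3503262  -0.06160809  0.01      ]
cork [ 0.76191963 -0.06047682  0.01      ]
```

```bash
python3 - <<'E'
from h import *
T=frame(-8.4,25);b0=np.array([.4908,.2093,.0366]);Rt=tool(T,-1)
print(delta(b0+T.apply([.06,.03,.19]),Rt))
E
```

```text
[ 31.01  -6.97  24.38  -0.72  52.73 -68.82]
```

```bash
python3 -m inch '[[0,0,0,-1,2,-3,100],[0,0,0,-2,4,-6,100],[2,0,2,-3,6,-9,100],[4,-1,4,-4,8.5,-12,100],[6,-2,6,-4.5,11,-15,100],[9,-2,8,-5,13.5,-18,100],[12,-3,10,-5,16,-21,100],[14,-3,12,-5,18,-24,100],[15,-3.5,12,-5,20,-27,100],[15,-3.5,12,-5,22,-30,100]]' 50; python3 - <<'E'
from h import *
T=frame(-8.4,25);b0=np.array([.4908,.2093,.0366]);Rt=tool(T,-1)
print(delta(b0+T.apply([.06,.03,.19]),Rt),r.read_state()['joint_pos'])
E
```

```text
time: 0.98
tcp_pos: [0.3391, -0.2336, 0.2762]
eef_rot: [0.511, 0.472, -0.412, 0.589]
force: [1.8, -0.3, 0.5]
opening: 0.0916
[ 15.93  -3.39  12.36   6.76  18.33 -45.56] [ 1.36574277 -0.14662744 -0.6402466   2.1680923  -0.28281279  0.94317405
 -0.55881819]
```

```bash
python3 -m inch '[[2,0,1,0,3.5,-3,100],[4,-1,3,0,6.5,-6.5,100],[6,-1,4,0,9.5,-10,100],[8,-2,6,0,12,-13,100],[10,-2,8,1,14,-17,100],[12,-3,10,2,15.5,-21,100],[14,-3,11,3,16.5,-25,100],[16,-3.4,12.4,4,17,-29,100],[16,-3.4,12.4,5,17.5,-33,100],[16,-3.4,12.4,6,18,-37,100]]' 
python3 - <<'E'
from h import *
T=frame(-8.4,25);b0=np.array([.4908,.2093,.0366]);Rt=tool(T,-1)
print(delta(b0+T.apply([.06,.03,.19]),Rt),r.read_state()['joint_pos'])
snap('wrist','w1.png')
E
```

```text
time: 1.82
tcp_pos: [0.4741, 0.1354, 0.2494]
eef_rot: [0.623, 0.336, -0.421, 0.568]
force: [0.5, -0.6, 0.3]
opening: 0.092
[  0.13  -0.09  -0.08   0.54  -2.45 -10.56] [ 1.13645623 -0.2957575  -1.44143251  2.2112442  -0.16141979  0.58075007
 -1.95488658]
```

View pics/w1.png

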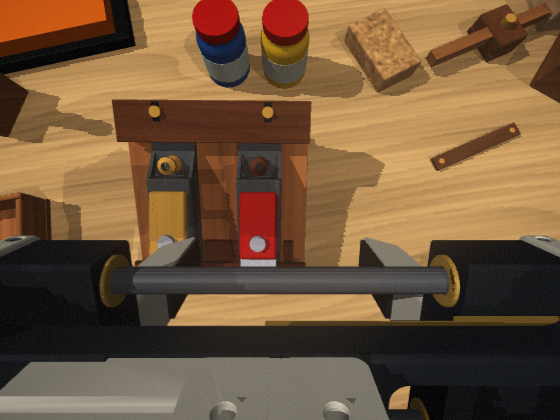

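```bash
python3 - <<'E'
from h import *
T=frame(-8.4,25);Rt=tool(T,-1)
print(delta([.6,.14,.27],Rt))
E
cat > fk.py <<'E'
import numpy as np
from scipy.optimize import least_squares
from scipy.spatial.transform import Rotation as R
D=[([1.43,.501,-.427,1.55,.221,1.138,-.21],[.255,-.598,.227],[0.38987067,0.5905723,-0.38924198,0.58967441]),
([ 1.36574277,-0.14662744,-0.6402466,2.1680923,-0.28281279,0.94317405,-0.55881819],[0.3391,-0.2336,0.2762],[0.511,0.472,-0.412,0.589]),
([1.13645623,-0.2957575,-1.44143251,2.2112442,-0.16141979,0.58075007,-1.95488658],[0.4741,0.1354,0.2494],[0.623,0.336,-0.421,0.568])]
E
python3 - <<'E'
from fk import *
sg=None
def fk(p,q,s):
    # p: c(7 offsets for j1,j3?,..), lens
    c=p[:7]; L=p[7:]
    a='zyzyzyz'; M=np.eye(3); x=np.array([0,0,0.])
    off=[(0,0,L[0]),(L[1],0,0),(0,0,L[2]),(L[3],0,0),(0,0,L[4]),(L[5],0,0),(0,0,L[6])]
    for i in range(7):
        M=M@R.from_euler(a[i],s[i]*q[i]+c[i]).as_matrix(); x=x+M@np.array(off[i])
    # tool x = +z of last
    return x,M@np.array([[0,0,1],[0,1,0],[-1,0,0]]).T
import itertools
best=[]
rng=np.random.default_rng(0)
def res(p,s):
    o=[]
    for q,x,e in D:
        X,M=fk(p,q,s); o+=list((X-x)*5)+list(((R.from_quat(e).inv()*R.from_matrix(M)).as_rotvec()))
    return np.r_[o,.02*(p[[8,10,12]]),0.01*(p[1:6]-np.round(p[1:6]/(np.pi/2))*np.pi/2)]
for s in itertools.product([1,-1],[1],[1,-1],[1,-1],[1,-1],[1,-1],[1,-1]):
  for k in range(2):
    p0=np.r_[rng.choice([0,1.57,-1.57,3.14]),0,0,0,0,0,rng.choice([0,1.57,-1.57,3.14]),.33,0,.35,0,.35,0,.25]
    try: f=least_squares(res,p0,args=(s,),max_nfev=60)
    except Exception: continue
    best.append((f.cost,s,np.round(f.x,3)))
best.sort(key=lambda t:t[0])
for b in best[:6]: print(b)
E
```

```text
[ 1.45 -0.63  0.09  3.32 12.69 -0.38]
(np.float64(4.493520816370415e-05), (-1, 1, -1, 1, -1, 1, -1), array([-0.05 ,  0.027,  0.002, -0.007, -0.011, -0.011, -0.044,  0.339,
       -0.009,  0.509,  0.023,  0.484,  0.004,  0.325]))
(np.float64(4.4935208163705744e-05), (-1, 1, 1, -1, -1, -1, -1), array([ 6.233e+00, -3.114e+00,  3.140e+00,  3.148e+00, -1.100e-02,
        1.100e-02,  3.098e+00,  3.390e-01,  9.000e-03, -5.090e-01,
       -2.300e-02,  4.840e-01, -4.000e-03,  3.250e-01]))
(np.float64(4.493520816370975e-05), (-1, 1, -1, 1, -1, 1, -1), array([-0.05 ,  0.027,  0.002, -0.007, -0.011, -0.011, -0.044,  0.339,
       -0.009,  0.509,  0.023,  0.484,  0.004,  0.325]))
(np.float64(4.4935208163709756e-05), (-1, 1, -1, 1, -1, -1, -1), array([-5.000e-02,  2.700e-02,  2.000e-03, -7.000e-03,  3.130e+00,
        1.100e-02, -3.186e+00,  3.390e-01, -9.000e-03,  5.090e-01,
        2.300e-02,  4.840e-01, -4.000e-03,  3.250e-01]))
(np.float64(4.49352081637103e-05), (-1, 1, 1, -1, 1, -1, -1), array([ 6.233e+00, -3.114e+00,  3.140e+00,  7.000e-03,  1.100e-02,
        3.152e+00,  3.098e+00,  3.390e-01,  9.000e-03, -5.090e-01,
        2.300e-02, -4.840e-01, -4.000e-03,  3.250e-01]))
(np.float64(4.49352081637556e-05), (-1, 1, -1, -1, -1, -1, -1), array([-0.05 ,  0.027,  3.144,  0.007, -0.011,  0.011,  3.098,  0.339,
       -0.009,  0.509, -0.023,  0.484, -0.004,  0.325]))
```

```bash
cat >> fk.py <<'E'
S=np.array([-1,1,-1,1,-1,1,-1]); LIM=np.array([[-2.88,2.88],[-.31,2.03],[-1.54,1.56],[.2,2.42],[-1.41,4.55],[.19,2.02],[-2.57,2.57]])
def fk(q,L=(.34,.51,.484,.325)):
    M=np.eye(3);x=np.zeros(3)
    for i in range(7):
        M=M@R.from_euler('zyzyzyz'[i],S[i]*q[i]).as_matrix()
        if i%2==0: x=x+M[:,2]*L[i//2]
    return x,R.from_matrix(M@np.array([[0,0,1],[0,1,0],[-1,0,0]]).T)
def jac(q,L):
    x,Ro=fk(q,L);J=np.zeros((6,7))
    for i in range(7):
        d=np.zeros(7);d[i]=1e-5;a,b=fk(q+d,L);J[:3,i]=(a-x)/1e-5;J[3:,i]=(b*Ro.inv()).as_rotvec()/1e-5
    return J
def ik(q,pos,Rt,L,n=20):
    q=np.array(q,float)
    for _ in range(n):
        x,Ro=fk(q,L);e=np.r_[pos-x,(Rt*Ro.inv()).as_rotvec()]
        q=q+np.linalg.pinv(jac(q,L))@e
    return q
E
python3 - <<'E'
from fk import *
def res(L):
    o=[]
    for q,x,e in D:
        X,M=fk(q,L); o+=list((X-x))+list(.3*(R.from_quat(e).inv()*M).as_rotvec())
    return np.array(o)
f=least_squares(res,[.34,.51,.484,.325]);print(f.x,np.round(res(f.x)*1000,1))
L=f.x
# simulate path by interp
from scipy.spatial.transform import Slerp
for k in (0,1):
    q=np.array(D[k][0]);x0,R0=fk(q,L);x1,R1=fk(D[k+1][0],L)
    sl=Slerp([0,1],R.concatenate([R0,R1]))
    for t in np.linspace(0,1,21)[1:]: q=ik(q,x0+(x1-x0)*t,sl(t),L,3)
    print(np.round(q,3),np.round(D[k+1][0],3))
E
```

```text
[0.32704599 0.4961255  0.46680251 0.33526303] [22.8 15.5  4.4 -0.1 -0.7 -0.  14.2 13.1 -0.2  0.  -0.1 -0.1 -3.9 16.1
 -4.2  0.1 -0.3 -0.2]
[ 1.334 -0.143 -0.612  2.168 -0.276  0.942 -0.566] [ 1.366 -0.147 -0.64   2.168 -0.283  0.943 -0.559]
[ 1.257 -0.61  -1.365  2.211 -0.714  0.729 -1.448] [ 1.136 -0.296 -1.441  2.211 -0.161  0.581 -1.955]
```

```bash
cat > sim.py <<'E'
from fk import *
from scipy.spatial.transform import Slerp
def fk2(q,O):
    M=np.eye(3);x=np.zeros(3)
    for i in range(7):
        M=M@R.from_euler('zyzyzyz'[i],S[i]*q[i]).as_matrix(); x=x+M@O[i]
    return x,R.from_matrix(M@np.array([[0,0,1],[0,1,0],[-1,0,0]]).T)
def un(p): 
    O=np.zeros((7,3));O[[0,2,4,6],2]=p[:4];O[:6,0]=p[4:10];O[:6,1]=p[10:16];return O
def res(p):
    o=[]
    for q,x,e in D:
        o+=list(fk2(q,un(p))[0]-x)
    return np.r_[o,.02*(p-p00)]
p00=np.r_[.34,.5,.48,.33,np.zeros(12)]
f=least_squares(res,p00);O=un(f.x)
if __name__=='__main__': print(np.round(O,3),np.round(f.fun[:-16]*1000,1))
fk_=lambda q,L:fk2(q,O)
import fk as F; F.fk=fk_
def jacw(q): return F.jac(q,None)
def step(q,pos,Rt):
    # pinv with joint-limit clamping
    q=q.copy()
    for _ in range(6):
        x,Ro=fk2(q,O);e=np.r_[pos-x,(Rt*Ro.inv()).as_rotvec()]
        J=jacw(q);lock=np.zeros(7,bool)
        for _ in range(3):
            Ja=J.copy();Ja[:,lock]=0
            d=np.linalg.pinv(Ja,rcond=1e-3)@e;n=q+d
            bad=((n<LIM[:,0]+.01)|(n>LIM[:,1]-.01))&~lock
            if not bad.any():break
            lock|=bad
        q=np.clip(q+d,LIM[:,0]+.01,LIM[:,1]-.01)
    return q,np.linalg.norm(e)
def run(q,way,n=15):
    q=np.array(q,float)
    for pos,Rt in way:
        x0,R0=fk2(q,O);sl=Slerp([0,1],R.concatenate([R0,Rt]))
        for t in np.linspace(0,1,n+1)[1:]: q,e=step(q,x0+(np.array(pos)-x0)*t,sl(t))
        print(np.round(pos,3),np.round(q,2),'err',round(e,4))
    return q
E
python3 sim.py; python3 - <<'E'
from sim import *
from h import frame,tool
T=frame(-8.4,25);Rt=tool(T,-1);g=np.array([.5536,.2506,.0914])
q=D[2][0]
print('direct');run(q,[(g+Rt.apply([-.1,0,0]),Rt),(g+Rt.apply([.019,0,0]),Rt)])
print('out');run(q,[([.65,.14,.27],Rt),(g+Rt.apply([-.1,0,0]),Rt),(g+Rt.apply([.019,0,0]),Rt)])
P=tool(frame(-40,0),-1)
print('back');run(q,[([.5,-.25,.3],P),([.65,-.1,.35],tool(frame(-20,10),-1)),([.65,.2,.35],Rt),(g+Rt.apply([-.1,0,0]),Rt),(g+Rt.apply([.019,0,0]),Rt)])
E
```

```text
[[-0.006 -0.004  0.338]
 [ 0.001 -0.004  0.   ]
 [ 0.002 -0.006  0.5  ]
 [-0.008 -0.006  0.   ]
 [ 0.013 -0.004  0.476]
 [ 0.002 -0.004  0.   ]
 [ 0.     0.     0.342]] [ 0.  0.  0. -0. -0.  0.  0.  0. -0.]
direct
[0.512 0.257 0.182] [ 0.99 -0.3  -1.5   2.2  -0.05  0.6  -2.23] err 0.108
[0.562 0.249 0.074] [ 1.   -0.3  -1.5   2.29 -0.06  0.5  -2.22] err 0.2059
out
[0.65 0.14 0.27] [ 1.31 -0.28 -1.51  2.02 -0.17  0.71 -1.87] err 0.1223
[0.512 0.257 0.182] [ 1.01 -0.28 -1.51  2.2  -0.03  0.59 -2.24] err 0.1079
[0.562 0.249 0.074] [ 1.01 -0.3  -1.51  2.29 -0.07  0.49 -2.2 ] err 0.2051
back
[ 0.5  -0.25  0.3 ] [ 1.3   0.45 -1.16  1.7   0.43  1.28 -2.22] err 0.0
[ 0.65 -0.1   0.35] [ 0.92  0.52 -1.2   1.54  0.6   1.28 -2.25] err 0.0
[0.65 0.2  0.35] [ 0.21  0.3  -0.83  1.7   0.61  0.97 -2.56] err 0.0
[0.512 0.257 0.182] [-1.38  0.33  0.77  2.1   0.19  0.51 -2.54] err 0.0
[0.562 0.249 0.074] [-1.11  0.57  0.57  2.06  0.05  0.28 -2.42] err 0.0
```

```bash
python3 - <<'E'
from sim import *
from h import frame,tool
T=frame(-8.4,25);g=np.array([.5536,.2506,.0914])
for s in (1,-1):
  Rt=tool(T,s)
  rng=np.random.default_rng(1)
  out=[]
  def res(q):
    x,Ro=fk2(q,O); m=(q-LIM.mean(1))/(LIM[:,1]-LIM[:,0])*2
    return np.r_[(g+Rt.apply([.019,0,0])-x)*30,(Rt*Ro.inv()).as_rotvec()*10,.05*m**4]
  for k in range(25):
    q0=LIM[:,0]+(LIM[:,1]-LIM[:,0])*rng.random(7)
    f=least_squares(res,q0,bounds=(LIM[:,0],LIM[:,1]))
    if np.abs(f.fun[:6]).max()<.05: out.append((f.cost,f.x))
  out.sort(key=lambda t:t[0])
  for o in out[:3]: print(s,np.round(o[1],2))
E
```

```text
1 [-0.08  0.58 -0.68  2.08  1.28  0.68 -0.27]
1 [-0.08  0.58 -0.68  2.08  1.28  0.68 -0.27]
1 [-0.08  0.58 -0.68  2.08  1.28  0.68 -0.27]
-1 [-1.36  0.72  0.96  2.06 -0.8   0.38 -1.64]
-1 [-1.36  0.72  0.96  2.06 -0.8   0.38 -1.64]
-1 [-1.36  0.72  0.96  2.06 -0.8   0.38 -1.64]
```

```bash
cat > s1.py <<'E'
from sim import *
from h import frame,tool
g=np.array([.5536,.2506,.0914]);T=frame(-8.4,25);Rt=tool(T,1);P=tool(frame(15,3.7),1)
q=D[2][0]
U=lambda y,p=0:tool(frame(y,p),-1)
a=g+Rt.apply([-.1,0,0]); b=[.546,-.19,.05]
for nm,way in dict(A=[([.5,-.1,.3],U(20)),([.6,-.2,.33],U(80)),([.65,-.1,.35],U(140)),([.65,.15,.35],Rt),(a,Rt),(g+Rt.apply([.019,0,0]),Rt),(a,Rt),([.6,.1,.3],Rt),([.55,-.19,.2],P),(b,P)],
 B=[([.5,.0,.3],U(30)),([.58,0,.32],U(90)),([.62,.1,.32],U(140)),(a,Rt),(g+Rt.apply([.019,0,0]),Rt),(a,Rt),([.6,.1,.3],Rt),([.55,-.19,.2],P),(b,P)]).items():
    print(nm);run(q,way,12)
E
python3 s1.py
```

```text
A
[ 0.5 -0.1  0.3] [ 1.14  0.32 -1.2   1.81  0.32  1.22 -1.37] err 0.0
[ 0.6  -0.2   0.33] [ 1.09  0.66 -1.3   1.48  0.64  1.48 -0.38] err 0.0
[ 0.65 -0.1   0.35] [ 0.92  0.81 -1.47  1.39  0.8   1.62  0.42] err 0.0
[0.65 0.15 0.35] [ 0.71  0.59 -1.52  1.75  1.01  1.2   0.39] err 0.0
[0.512 0.257 0.182] [ 0.36  0.59 -1.34  2.1   1.2   1.04 -0.2 ] err 0.0
[0.562 0.249 0.074] [ 0.23  0.79 -1.11  2.08  1.48  0.98 -0.33] err 0.0
[0.512 0.257 0.182] [ 0.36  0.59 -1.34  2.1   1.2   1.03 -0.19] err 0.0
[0.6 0.1 0.3] [ 0.91  0.46 -1.52  1.95  0.92  0.99  0.43] err 0.0
[ 0.55 -0.19  0.2 ] [ 1.27  0.81 -1.44  1.81  0.85  1.25  1.45] err 0.0
[ 0.546 -0.19   0.05 ] [ 1.17  0.96 -1.23  1.91  1.06  1.04  1.32] err 0.0
B
[0.5 0.  0.3] [ 1.06  0.38 -1.37  1.84  0.39  1.25 -1.47] err 0.0
[0.58 0.   0.32] [ 0.93  0.68 -1.48  1.63  0.68  1.46 -0.61] err 0.0
[0.62 0.1  0.32] [ 0.68  0.83 -1.53  1.51  0.83  1.58  0.05] err 0.0
[0.512 0.257 0.182] [ 0.41  0.68 -1.44  2.11  1.27  1.13 -0.23] err 0.0
[0.562 0.249 0.074] [ 0.29  0.87 -1.2   2.08  1.53  1.07 -0.33] err 0.0
[0.512 0.257 0.182] [ 0.4   0.68 -1.43  2.11  1.27  1.13 -0.23] err 0.0
[0.6 0.1 0.3] [ 0.91  0.46 -1.52  1.95  0.92  0.99  0.43] err 0.0
[ 0.55 -0.19  0.2 ] [ 1.27  0.81 -1.44  1.81  0.85  1.25  1.45] err 0.0
[ 0.546 -0.19   0.05 ] [ 1.18  0.96 -1.23  1.91  1.06  1.04  1.32] err 0.0
```

```bash
python3 - <<'E'
from h import *
U=lambda y,p=0:tool(frame(y,p),-1)
print(delta([.5,.0,.3],U(30)))
print(delta([.58,.0,.32],U(90),np.array([.5,0,.3]),U(30)))
E
```

```text
[-36.22   8.04 -24.03  -2.87   6.45  14.71]
[-60.     0.     0.    -2.     6.93   4.  ]
```

```bash
python3 -m inch '[[-2,0.5,-2,-1,1,1.5,100],[-6,1,-4,-1.5,2,3.5,100],[-10,2,-7,-2,3,5.5,100],[-15,3,-10,-2.3,4,7.5,100],[-20,4,-13,-2.5,5,9.5,100],[-25,5.5,-17,-2.8,5.8,11.5,100],[-30,6.5,-20,-2.9,6.4,13.5,100],[-34,7.5,-23,-2.9,6.4,14.7,100],[-36,8,-24,-2.9,6.4,14.7,100],[-36,8,-24,-2.9,6.4,14.7,100]]'
python3 -m inch '[[-6,0,0,-0.2,0.8,0.4,100],[-12,0,0,-0.4,1.6,0.8,100],[-18,0,0,-0.6,2.4,1.2,100],[-25,0,0,-0.8,3.2,1.6,100],[-32,0,0,-1,4,2,100],[-39,0,0,-1.2,4.8,2.5,100],[-46,0,0,-1.6,5.5,3,100],[-52,0,0,-2,6.2,3.5,100],[-58,0,0,-2,6.9,4,100],[-60,0,0,-2,6.9,4,100]]'
python3 - <<'E'
from h import *
U=lambda y,p=0:tool(frame(y,p),-1)
print(r.read_state()['joint_pos'])
print(delta([.62,.1,.32],U(140)))
E
```

```text
time: 2.7
tcp_pos: [0.4994, -0.0207, 0.3024]
eef_rot: [0.365, 0.607, -0.362, 0.606]
force: [0.7, -0.2, -0.2]
opening: 0.0914
time: 3.53
tcp_pos: [0.5794, -0.0221, 0.3237]
eef_rot: [0.01, 0.705, -0.009, 0.709]
force: [-0.1, 0.4, 0.0]
opening: 0.0919
[ 0.91274774  0.61137664 -1.36386016  1.59971544  0.60406156  1.42408054
 -0.53026084]
[-5.148e+01  2.800e-01  1.000e-02  4.000e-01  1.231e+01  3.740e+00]
```

```bash
python3 -m inch '[[-5,0,0,0,1,0.3,100],[-10,0,0,0,2,0.7,100],[-16,0,0,0,3.2,1,100],[-22,0,0,0,4.5,1.5,100],[-28,0,0,0.1,6,2,100],[-34,0,0,0.2,7.5,2.4,100],[-40,0,0,0.3,9,2.8,100],[-46,0,0,0.4,10.5,3.2,100],[-51,0,0,0.4,12,3.7,100],[-51.5,0.3,0,0.4,12.3,3.7,100]]'
python3 - <<'E'
from h import *
print(r.read_state()['joint_pos'])
T=frame(-8.4,25);b0=np.array([.4908,.2093,.0366]);Rt=tool(T,1)
print(delta(b0+T.apply([.05,.03,.20]),Rt))
E
```

```text
time: 4.37
tcp_pos: [0.6186, 0.1028, 0.3201]
eef_rot: [-0.3, 0.641, 0.3, 0.64]
force: [-1.0, 0.3, -0.2]
opening: 0.0917
[ 0.63196009  0.784181   -1.44143257  1.48001096  0.77545136  1.54468714
  0.09230121]
[-30.93  -6.87 -24.42   8.13  21.54   0.51]
```

```bash
python3 -m inch '[[-3,-0.7,-2.5,0.8,2.2,0,100],[-6,-1.4,-5,1.6,4.4,0,100],[-10,-2,-8,2.4,6.6,0.1,100],[-14,-3,-11,3.2,8.8,0.2,100],[-18,-4,-14,4,11,0.3,100],[-22,-5,-17,5,13.5,0.4,100],[-26,-6,-20,6,16,0.5,100],[-29,-6.5,-23,7,18.5,0.5,100],[-31,-6.9,-24.4,8,21,0.5,100],[-31,-6.9,-24.4,8,21.5,0.5,100]]'
python3 - <<'E'
from h import *
print(r.read_state()['joint_pos'])
T=frame(-8.4,25);b0=np.array([.4908,.2093,.0366]);Rt=tool(T,1)
print(delta(b0+T.apply([.05,.03,.20]),Rt))
snap('wrist','w2.png')
E
```

```text
time: 5.2
tcp_pos: [0.4533, 0.2431, 0.2382]
eef_rot: [-0.568, 0.423, 0.334, 0.621]
force: [-0.0, 0.2, -0.5]
opening: 0.0915
[ 0.5128724   0.36847828 -1.49292789  2.13636391  0.95334063  0.99320409
 -0.07003957]
[ 0.1  -0.27  0.05  0.05 -0.29  0.21]
```

View pics/w2.png

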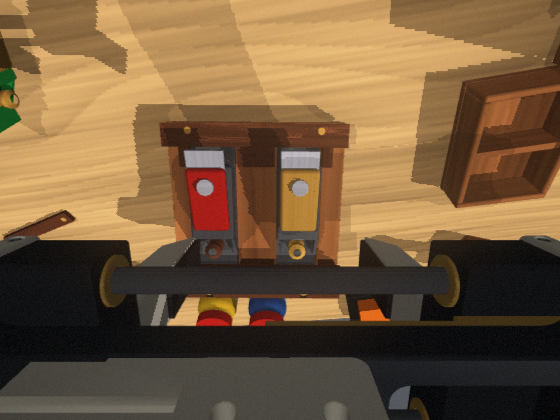

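```bash
python3 - <<'E'
import cv2
a=cv2.imread('pics/w2.png')
cv2.imwrite('pics/z4.png',cv2.resize(a[115:275,155:355],None,fx=4,fy=3.75,interpolation=cv2.INTER_CUBIC))
a=cv2.imread('pics/w1.png')
cv2.imwrite('pics/z5.png',cv2.resize(a[90:270,105:325],None,fx=3.5,fy=3.33,interpolation=cv2.INTER_CUBIC))
E
```

```text
(no output)
```

View pics/z4.png

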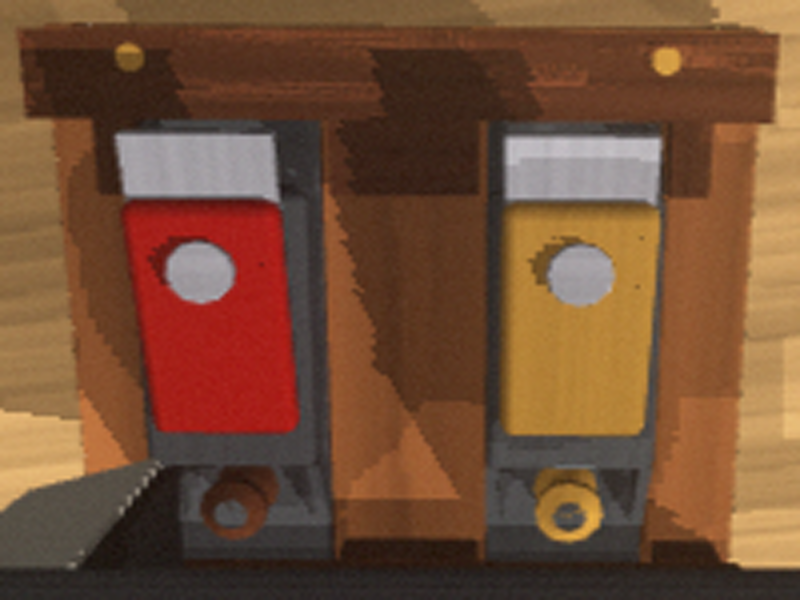

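View pics/z5.png

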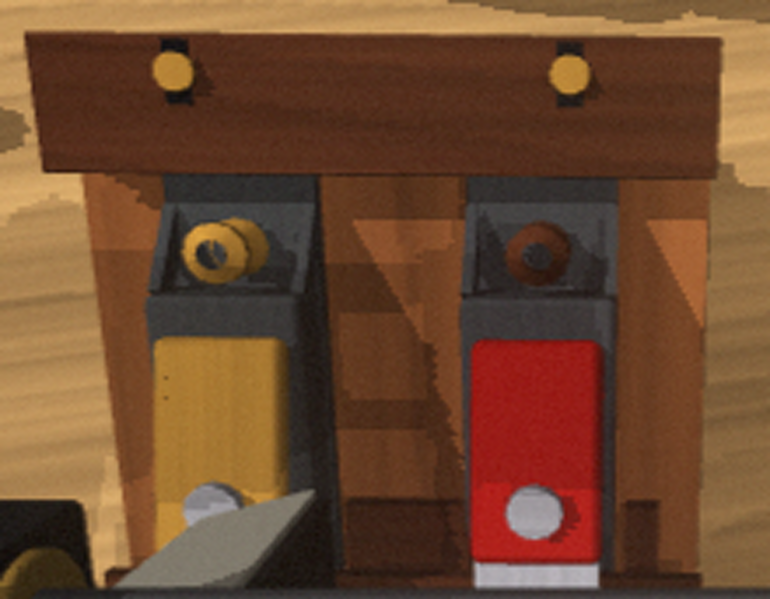

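```bash
cat > fitbed.py <<'E'
from h import *
from scipy.optimize import least_squares
w1,w2,s,d=load('w1'),load('w2'),load('scene0'),load('side0')
Z4=lambda x,y:(154.6+x/4,114.6+y/3.75); Z5=lambda x,y:(104.6+x/3.5,89.6+y/3.33)
S=lambda x,y:(290+x/6-.4,150+y/6-.4); Dd=lambda x,y:(230+x/5-.4,130+y/3.75-.4)
kn=tri((w1,*Z5(210,252)),(w2,*Z4(568,514)));kn3=tri((w1,*Z5(210,252)),(w2,*Z4(568,514)),(s,*S(478,246)),(d,*Dd(264,114)));print('knob',kn,kn3)
ks=[tri((w1,*Z5(569,75)),(s,*S(282,366)),(d,*Dd(362,155))),tri((w1,*Z5(174,71)),(s,*S(546,313)),(d,*Dd(326,86)))];print('screws',ks)
# p: b0(3), yaw, xk, ys, xl, W, dxp, dyp
obs=[]
def pts(p):
    T=frame(np.degrees(p[3]),25); B=lambda x,y,z:p[:3]+T.apply([x,y,z])
    xk,ys,xl,W,dx,dy=p[4:]
    return [(w1,Z5(569,75),B(xk,-ys,.0245),1),(w1,Z5(174,71),B(xk,ys,.0245),1),(s,S(282,366),B(xk,-ys,.0245),1),(s,S(546,313),B(xk,ys,.0245),1),
     (d,Dd(362,155),B(xk,-ys,.0245),1),(d,Dd(326,86),B(xk,ys,.0245),1),
     (w2,Z4(130,57),B(xl,-ys,.0195),1),(w2,Z4(667,61),B(xl,ys,.0195),1),(w2,Z4(25,120),B(.006,-W,.019),1),(w2,Z4(778,121),B(.006,W,.019),1),
     (w2,Z4(568,514),B(.126+dx,.05+dy,.037),1),(w1,Z5(210,252),B(.126+dx,.05+dy,.037),1),(s,S(478,246),B(.126+dx,.05+dy,.037),1),(d,Dd(264,114),B(.126+dx,.05+dy,.037),.6)]
def res(p): return np.r_[np.concatenate([wt*(proj(c,X)[0]-uv) for c,uv,X,wt in pts(p)]),(p[8]-.001)*300,p[9]*300,(p[1]*0)]
p0=np.r_[.4908,.2093,.0366,-.147,.172,.06,0,.106,.001,0]
f=least_squares(res,p0);p=f.x
print(np.round(p,4),np.degrees(p[3]));print(np.round(f.fun[:-3].reshape(-1,2),1).tolist())
C=np.linalg.inv(f.jac.T@f.jac+1e-9*np.eye(10));print('sd',np.round(np.sqrt(np.diag(C))*1000,2))
np.save('bed.npy',p)
E
python3 fitbed.py
```

```text
knob (array([0.58925297, 0.24303389, 0.11692656]), [0.0006507141732176909, 0.0006507141732176202]) (array([0.59214809, 0.24287706, 0.11315708]), [0.0022937646502580486, 0.0007582817147390749, 0.0015471173131649187, 0.0005149908158322674])
screws [(array([0.62674148, 0.12687702, 0.13228534]), [0.0011236240523001093, 0.002189579834890519, 0.0026896000674403097]), (array([0.64479366, 0.2455701 , 0.13183997]), [0.0014065273318134954, 0.0020358357650394903, 0.0031512657189434372])]
[ 0.4827  0.2091  0.0304 -0.1512  0.1836  0.0668 -0.0125  0.1072  0.0016
 -0.0006] -8.661251548245563
[[5.9, 0.3], [-6.0, 0.7], [-2.7, 0.5], [2.3, -0.5], [1.4, 2.1], [0.7, -0.2], [7.8, -0.2], [-7.2, -0.6], [-0.1, -0.3], [-0.1, 0.4], [0.3, 0.8], [0.5, 0.2], [0.1, -2.3], [-0.6, -0.5]]
sd [0.91 0.53 1.17 4.36 1.03 0.57 1.09 0.9  1.08 0.88]
```

```bash
sed -i 's/xk,ys,xl,W,dx,dy=p\[4:\]/xk,ys,xl,W,dx,dy,yl=p[4:]/; s/B(xl,-ys/B(xl,-yl/; s/B(xl,ys/B(xl,yl/; s/.001,0\]/.001,0,.075]/; s/np.eye(10)/np.eye(11)/' fitbed.py; python3 fitbed.py
```

```text
knob (array([0.58925297, 0.24303389, 0.11692656]), [0.0006507141732176909, 0.0006507141732176202]) (array([0.59214809, 0.24287706, 0.11315708]), [0.0022937646502580486, 0.0007582817147390749, 0.0015471173131649187, 0.0005149908158322674])
screws [(array([0.62674148, 0.12687702, 0.13228534]), [0.0011236240523001093, 0.002189579834890519, 0.0026896000674403097]), (array([0.64479366, 0.2455701 , 0.13183997]), [0.0014065273318134954, 0.0020358357650394903, 0.0031512657189434372])]
[ 0.4829  0.2089  0.0299 -0.1494  0.1838  0.0604 -0.0121  0.1074  0.0017
 -0.0006  0.0754] -8.55930935716724
[[-0.2, -0.1], [0.0, 0.6], [-0.2, 0.3], [0.1, 0.2], [1.2, 1.1], [1.2, 0.8], [0.3, 0.3], [0.3, -0.3], [-0.1, -0.2], [-0.1, 0.3], [0.4, 0.6], [0.5, 0.1], [0.1, -2.1], [-0.5, -0.5]]
sd [0.91 0.54 1.17 4.38 1.03 0.72 1.09 0.91 1.08 0.88 0.85]
```

```bash
cat >> h.py <<'E'
import os
if os.path.exists('bed.npy'):
    _p=np.load('bed.npy'); B0=_p[:3]; BT=frame(np.degrees(_p[3]),25); RG=tool(BT,1)
def bed(x,y,z): return B0+BT.apply([x,y,z])
def where():
    st=r.read_state(); q=BT.inv().apply(st['tcp_pos']-B0)*1000
    ro=(RG.inv()*R.from_quat(st['eef_rot'])).as_rotvec(degrees=True)
    return np.round(q,1),np.round(ro,2),np.round(BT.inv().apply(st['force']),1),round(st['opening']*1000,1),round(st['time'],2)
E
python3 - <<'E'
from h import *
print(where(),delta(bed(.0737,.0494,.09),RG)); snap('wrist','w2b.png')
E
```

```text
(array([ 58.8,  29.7, 203.7]), array([-0.12,  0.19, -0.06]), array([-0.4,  0.7,  0.6]), 91.5, 5.25) [ 0.12 -0.19  0.06 11.37 -1.48  2.01]
```

```bash
python3 -m inch '[[0,0,0,1.5,-0.3,0.5,75],[0,0,0,3,-0.6,1,75],[0.1,-0.1,0,5,-1,1.5,75],[0.1,-0.2,0,7,-1.5,2,75],[0.1,-0.2,0,9,-1.5,2,75],[0.1,-0.2,0,10.5,-1.5,2,75],[0.1,-0.2,0,11.4,-1.5,2,75],[0.1,-0.2,0,11.4,-1.5,2,75],[0.1,-0.2,0,11.4,-1.5,2,75],[0.1,-0.2,0,11.4,-1.5,2,75]]'
python3 - <<'E'
from h import *
print(r.read_state()['joint_pos'])
print(where(),delta(bed(.0737,.0494,.007),RG))
d=snap('wrist','w3.png');snap('scene','s3.png')
a=cv2.imread('pics/s3.png');cv2.imwrite('pics/s3z.png',cv2.resize(a[120:260,270:420],None,fx=4,fy=4))
E
```

```text
time: 6.13
tcp_pos: [0.5229, 0.2529, 0.1439]
eef_rot: [-0.564, 0.424, 0.334, 0.625]
force: [1.1, 0.9, -0.4]
opening: 0.0684
[ 0.23765701  0.59493207 -1.1606214   2.09397526  1.24877864  0.94695147
 -0.23921628]
(array([78.1, 49.4, 89.4]), array([ 0.31, -0.12, -0.03]), array([ 0.7,  1.1, -0.7]), 68.4, 6.13) [-0.31  0.12  0.03  8.24  0.44 -0.02]
```

View pics/w3.png

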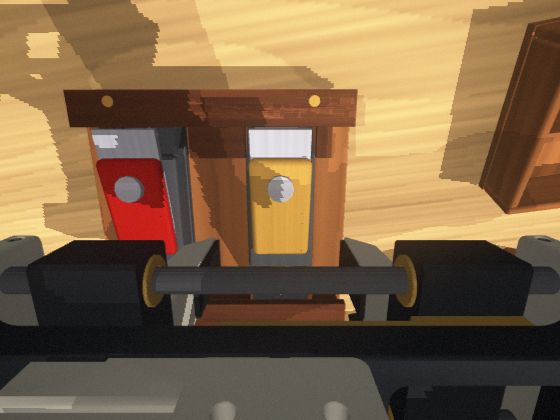

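View pics/s3z.png

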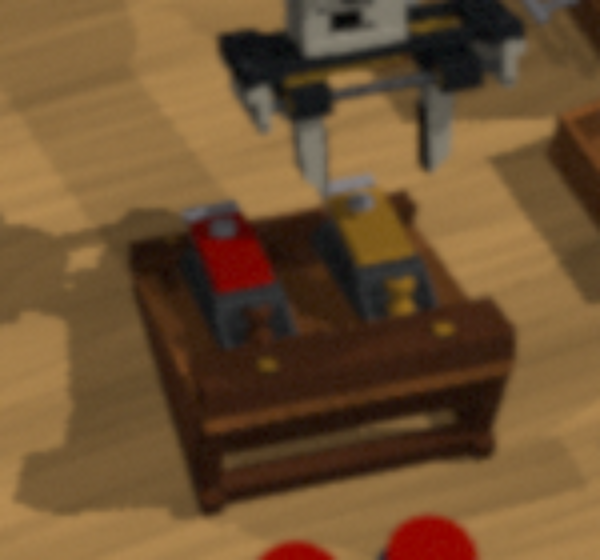

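```bash
python3 - <<'E'
from h import *
print(where(),delta(bed(.0737,.0494,.007),RG))
w=load('w3')
for n,X in dict(lipL=bed(.006,-.107,.019),lipR=bed(.006,.107,.019),s1=bed(-.012,-.0754,.0195),s2=bed(-.012,.0754,.0195)).items(): print(n,proj(w,X))
a=w['frame'];cv2.imwrite('pics/z6.png',cv2.resize(a[80:270,55:365],None,fx=2.5,fy=2.5,interpolation=cv2.INTER_CUBIC))
E
```

```text
(array([78.1, 49.6, 89.7]), array([ 0.27, -0.13, -0.07]), array([ 0.5, -0.3,  0.5]), 68.7, 6.23) [-0.27  0.13  0.07  8.27  0.45 -0.04]
lipL [[ 70.47564054 127.83117227]]
lipR [[356.0381916  126.05944743]]
s1 [[108.52014275 102.04083176]]
s2 [[314.55618873 100.76519592]]
```

View pics/z6.png

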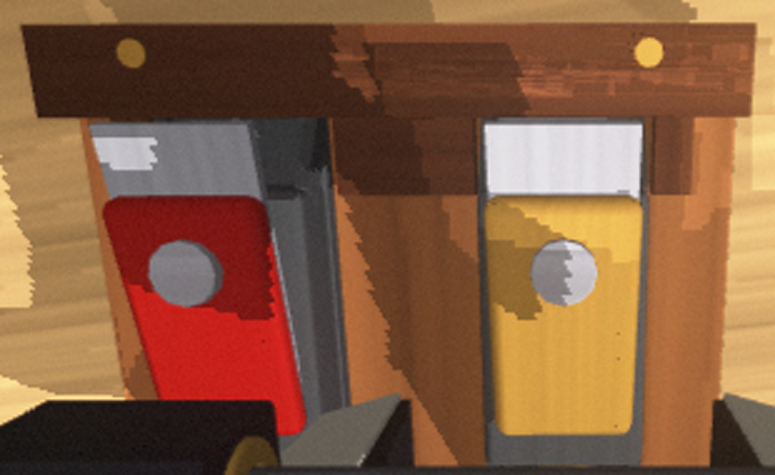

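```bash
python3 -m inch '[[0,0.1,0,1,0.4,0,75],[0,0.1,0,2,0.4,0,75],[0,0.1,0,3,0.4,0,75],[0,0.1,0,4,0.4,0,75],[0,0.1,0,5,0.4,0,75],[0,0.1,0,6,0.4,0,75],[0,0.1,0,6.8,0.4,0,75],[0,0.1,0,7.5,0.4,0,75],[0,0.1,0,8,0.4,0,75],[0,0.1,0,8.1,0.4,0,75]]'
python3 - <<'E'
from h import *
print(where(),r.read_state()['joint_pos'])
E
```

```text
time: 7.07
tcp_pos: [0.5528, 0.248, 0.0669]
eef_rot: [-0.565, 0.425, 0.334, 0.624]
force: [-0.3, -1.3, 0.2]
opening: 0.0691
(array([73. , 49.1,  6.8]), array([0.25, 0.05, 0.07]), array([-0. , -1.3,  0.2]), 69.1, 7.07) [ 0.15000957  0.74224625 -1.01145148  2.07696527  1.44648595  0.90957275
 -0.35279873]
```

```bash
python3 -m inch '[[0,0,0,0,0,0,50],[0,0,0,0,0,0,45],[0,0,0,0,0,0,40],[0,0,0,0,0,0,40],[0,0,0,0,0,0,40],[0,0,0,0,0,0,40],[0,0,0,0,0,0,40],[0,0,0,0,0,0,40],[0,0,0,0,0,0,40],[0,0,0,0,0,0,40]]' 15
python3 - <<'E'
from h import *
print(where())
E
```

```text
time: 7.9
tcp_pos: [0.5528, 0.2488, 0.0685]
eef_rot: [-0.565, 0.424, 0.334, 0.624]
force: [-2.8, 1.2, 5.7]
opening: 0.0497
(array([73.6, 49.9,  8.3]), array([ 0.22, -0.03, -0.03]), array([-0.3,  0.7,  6.4]), 49.7, 7.9)
```

```bash
python3 -m inch '[[0,0,0,0,0,0,40],[0,0,0,0,0,0,40],[0,0,0,-0.1,0,0,40],[0,0,0,-0.15,0,0,40],[0,0,0,-0.15,-0.1,0,40],[0,0,0,-0.15,-0.2,0,40],[0,0,0,-0.15,-0.3,0,40],[0,0,0,-0.15,-0.4,0,40],[0,0,0,-0.15,-0.5,0,40],[0,0,0,-0.15,-0.5,0,40]]' 50
python3 - <<'E'
from h import *
print(where())
E
```

```text
time: 8.73
tcp_pos: [0.5569, 0.2476, 0.0715]
eef_rot: [-0.565, 0.424, 0.333, 0.624]
force: [-0.3, -0.0, -5.7]
opening: 0.0496
(array([78.7, 49.3,  9.2]), array([0.26, 0.02, 0.  ]), array([-2.7, -0.1, -5.1]), 49.6, 8.73)
```

```bash
python3 -m inch '[[0,0,0,0,-0.03,0,40],[0,0,0,0,-0.06,0,40],[0,0,0,0,-0.09,0,40],[0,0,0,0,-0.12,0,40],[0,0,0,0,-0.15,0,40],[0,0,0,0,-0.18,0,40],[0,0,0,0,-0.2,0,40],[0,0,0,0,-0.2,0,40],[0,0,0,0,-0.2,0,40],[0,0,0,0,-0.2,0,40]]' 50
python3 -c "
from h import *
print(where())"
```

```text
time: 9.57
tcp_pos: [0.5584, 0.2475, 0.0723]
eef_rot: [-0.565, 0.424, 0.334, 0.624]
force: [0.7, 0.3, -6.9]
opening: 0.0496
(array([80.3, 49.4,  9.3]), array([0.24, 0.01, 0.01]), array([-2.3,  0.4, -6.6]), 49.6, 9.57)
```

```bash
python3 -m inch '[[0,0,0,0,-0.03,0,40],[0,0,0,0,-0.06,0,40],[0,0,0,0,-0.09,0,40],[0,0,0,0,-0.12,0,40],[0,0,0,0,-0.15,0,40],[0,0,0,0,-0.18,0,40],[0,0,0,0,-0.2,0,40],[0,0,0,0,-0.2,0,40],[0,0,0,0,-0.2,0,40],[0,0,0,0,-0.2,0,40]]' 50
python3 -c "
from h import *
print(where())"
```

```text
time: 10.4
tcp_pos: [0.5602, 0.2472, 0.0731]
eef_rot: [-0.565, 0.424, 0.333, 0.624]
force: [-0.0, 0.1, -6.3]
opening: 0.0494
(array([82.3, 49.4,  9.3]), array([0.24, 0.01, 0.01]), array([-2.7,  0.1, -5.7]), 49.4, 10.4)
```

```bash
python3 -m inch '[[0,0,0,0,-0.03,0,40],[0,0,0,0,-0.06,0,40],[0,0,0,0,-0.09,0,40],[0,0,0,0,-0.12,0,40],[0,0,0,0,-0.15,0,40],[0,0,0,0,-0.18,0,40],[0,0,0,0,-0.2,0,40],[0,0,0,0,-0.2,0,40],[0,0,0,0,-0.2,0,40],[0,0,0,0,-0.2,0,40]]' 50
python3 -c "
from h import *
print(where())"
```

```text
time: 11.23
tcp_pos: [0.562, 0.2469, 0.074]
eef_rot: [-0.565, 0.424, 0.333, 0.624]
force: [0.8, -0.9, -6.2]
opening: 0.0498
(array([84.4, 49.4,  9.3]), array([0.24, 0.01, 0.01]), array([-1.8, -0.7, -6. ]), 49.8, 11.23)
```

```bash
python3 -m inch '[[0,0,0,0,-0.03,0,40],[0,0,0,0,-0.06,0,40],[0,0,0,0,-0.09,0,40],[0,0,0,0,-0.12,0,40],[0,0,0,0,-0.15,0,40],[0,0,0,0,-0.18,0,40],[0,0,0,0,-0.2,0,40],[0,0,0,0,-0.2,0,40],[0,0,0,0,-0.2,0,40],[0,0,0,0,-0.2,0,40]]' 50
python3 -c "
from h import *
print(where())"
```

```text
time: 12.07
tcp_pos: [0.5622, 0.2469, 0.0741]
eef_rot: [-0.565, 0.425, 0.334, 0.624]
force: [-6.3, 0.1, -5.8]
opening: 0.0494
(array([84.6, 49.4,  9.3]), array([0.19, 0.01, 0.14]), array([-8.2, -0.8, -2.6]), 49.4, 12.07)
```

```bash
python3 -m inch '[[0,0,0,0,0.1,0,40],[0,0,0,0,0.2,0,40],[0,0,0,-0.05,0.28,0,40],[0,0,1,-0.2,0.3,0,40],[0,0,2.2,-0.4,0.3,0,40],[0,0,3.5,-0.6,0.3,0,40],[0,0,4.8,-0.8,0.3,0,40],[0,0,6,-1,0.3,0,40],[0,0,7,-1.15,0.3,0,40],[0,0,7.5,-1.25,0.3,0,40]]' 55
python3 -c "
from h import *
print(where());snap('scene','s4.png');snap('wrist','w4.png')
a=cv2.imread('pics/s4.png');cv2.imwrite('pics/s4z.png',cv2.resize(a[140:260,290:410],None,fx=5,fy=5))"
```

```text
time: 12.9
tcp_pos: [0.5573, 0.2473, 0.0856]
eef_rot: [-0.536, 0.46, 0.373, 0.602]
force: [1.0, 0.5, -5.2]
opening: 0.0496
(array([85. , 49.1, 21.8]), array([0.32, 0.02, 7.44]), array([-1.4,  0.6, -5.1]), 49.6, 12.9)
```

View pics/s4z.png

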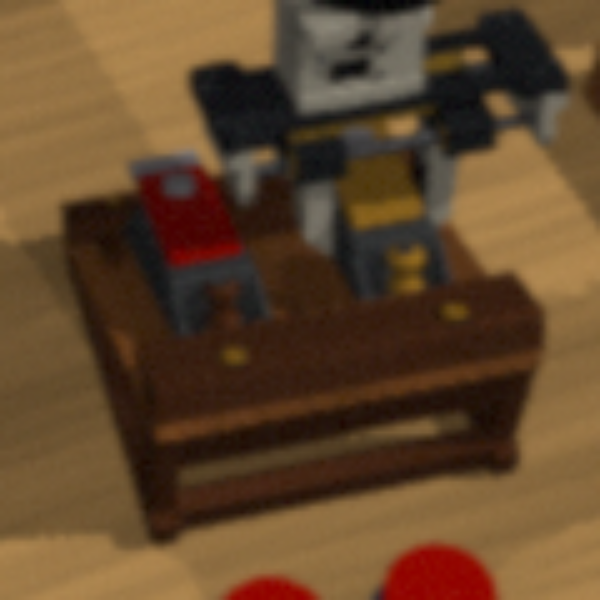

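View pics/w4.png

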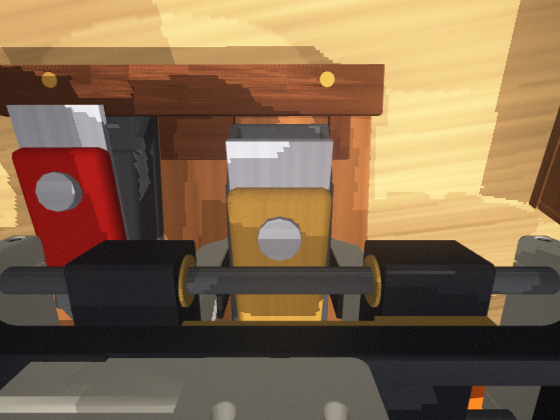

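```bash
python3 -m inch '[[0,0,0,0,0.2,0,40],[0,0,0,0,0.5,0,40],[0,0,0,-0.05,0.9,0,40],[0,0,0,-0.05,1.3,0,40],[0,0,0,-0.05,1.8,0,40],[0,0,0,-0.05,2.3,0,40],[0,0,0,-0.05,2.8,0,40],[0,0,0,-0.3,3.2,0,40],[0,0,0,-0.8,3.5,0,40],[0,0,0,-1.5,3.5,0,40]]' 55
python3 -c "
from h import *
print(where(),r.read_state()['joint_pos'])
P=tool(frame(15.1,3.7),1)
print(delta([.49,.17,.26],RG),delta([.55,-.0,.26],tool(frame(0,8),1)))"
```

```text
time: 13.83
tcp_pos: [0.5171, 0.2537, 0.0885]
eef_rot: [-0.536, 0.46, 0.374, 0.6]
force: [-0.3, -0.3, -6.4]
opening: 0.0496
(array([49.3, 49.4, 41.7]), array([0.17, 0.01, 7.58]), array([-2.9, -0.3, -5.7]), 49.6, 13.83) [ 0.22789383  0.72078036 -1.11423365  2.04785351  1.21696102  0.93740415
 -0.16416724]
[-1.700e-01 -1.000e-02 -7.580e+00 -1.679e+01 -3.800e+00 -8.670e+00] [ -8.53  -1.87   9.4  -14.26 -11.92 -24.56]
```

```bash
python3 -m inch '[[0,0,0,-1.5,0,0,40],[0,0,0,-3.5,0,0,40],[0,0,0,-6,0,0,40],[0,0,0,-8.5,-0.5,0,40],[0,0,0,-11,-1.5,-1,40],[-1,0,1,-12.5,-3,-3,40],[-2,-0.5,2,-13.5,-5,-6,40],[-3,-0.7,4,-14,-7,-9,40],[-4,-1,5,-14.2,-9,-12,40],[-5,-1,6,-14.2,-10,-15,40]]' 55
python3 -c "
from h import *
print(where()[2:],r.read_state()['joint_pos'],r.read_state()['tcp_pos'])
P=tool(frame(15.1,3.7),1)
print(delta([.546,-.19,.2],P))"
```

```text
time: 14.67
tcp_pos: [0.55, 0.0945, 0.2565]
eef_rot: [-0.534, 0.465, 0.428, 0.562]
force: [1.3, -0.5, -5.4]
opening: 0.0498
(array([-1. , -0.3, -5.5]), 49.8, 14.67) [ 0.86167903  0.5823735  -1.48698645  1.90604697  0.79459062  1.12734605
  0.60811183] [0.55004036 0.09448742 0.25646789]
[-18.67  -2.71   7.87   5.92  -0.26 -28.4 ]
```

```bash
python3 -c "
from h import *
P=tool(frame(15.1,3.7),1)
print(delta([.66,-.09,.25],P))"
```

```text
[-18.67  -2.71   7.87   3.16 -11.78 -17.69]
```

```bash
python3 -m inch '[[-1,0,1,0.3,-1,-1.5,40],[-3,0,2,0.6,-2.5,-3.5,40],[-6,-1,3,1,-4,-6,40],[-9,-1,4,1.5,-6,-8.5,40],[-12,-2,5,2,-8,-11.5,40],[-15,-2,6,2.5,-10,-14.5,40],[-17,-2.5,7,3,-11.5,-17,40],[-18.7,-2.7,7.9,3.2,-11.8,-17.7,40],[-18.7,-2.7,7.9,3.2,-11.8,-17.7,40],[-18.7,-2.7,7.9,3.2,-11.8,-17.7,40]]' 55
python3 -c "
from h import *
snap('wrist','w5.png');snap('side','d5.png');snap('scene','s5.png')
print(where()[2:],r.read_state()['joint_pos'],r.read_state()['tcp_pos'])"
```

```text
time: 15.5
tcp_pos: [0.658, -0.0883, 0.2467]
eef_rot: [0.574, -0.413, -0.548, -0.447]
force: [0.1, 0.7, -4.9]
opening: 0.049
(array([-2.6, -0.4, -5.4]), 49.4, 15.65) [ 0.91192463  0.87678645 -1.39800981  1.53248107  0.88090251  1.40327189
  1.31781648] [ 0.65745098 -0.08590846  0.2474144 ]
```

View pics/w5.png

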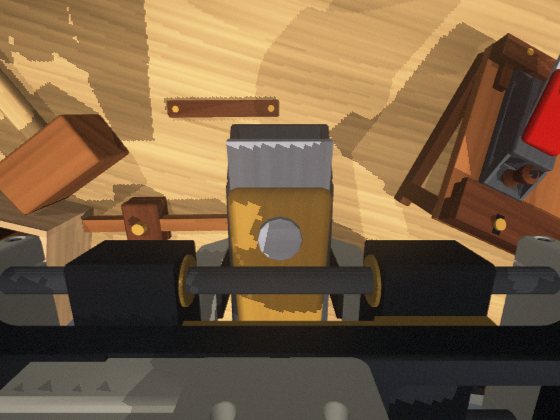

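View pics/s5.png

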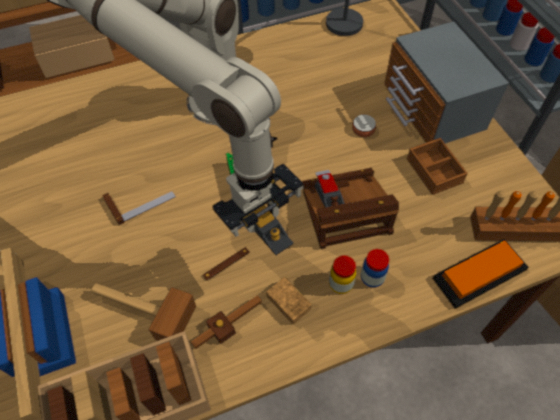

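```bash
python3 - <<'E'
from h import *
w=load('w5');w1=load('w1');s=load('s5');d=load('side0')
def blobs(f,box):
    x0,y0,x1,y1=box;h=cv2.cvtColor(f[y0:y1,x0:x1],cv2.COLOR_BGR2HSV)
    return h
for nm,im,box in (('w5',w,(160,92,285,125)),('w1',w1,(425,118,525,175)),('s5',s,(198,244,254,284))):
    x0,y0,x1,y1=box;f=im['frame'][y0:y1,x0:x1].astype(int);h=cv2.cvtColor(im['frame'][y0:y1,x0:x1],cv2.COLOR_BGR2HSV)
    # dark strip mask
    v=f.sum(2); m=(v<260).astype(np.uint8); n,l,st,c=cv2.connectedComponentsWithStats(m)
    i=1+np.argmax(st[1:,4]); cn=cv2.findContours((l==i).astype(np.uint8),cv2.RETR_EXTERNAL,cv2.CHAIN_APPROX_NONE)[0][0]
    rc=cv2.minAreaRect(cn); print(nm,st[i],np.array(rc[0])+[x0,y0],rc[1:])
    bx=cv2.boxPoints(rc)+[x0,y0]
    P=np.array([onz(im,*b,.008) for b in bx]);c=P.mean(0)
    L=[P[1]-P[0],P[2]-P[1]];L.sort(key=np.linalg.norm);a=L[1];a=a if a[1]>0 else -a
    print('  c',np.round(c,4),'len',np.round([np.linalg.norm(q) for q in L],4),'yaw',np.degrees(np.arctan2(a[1],a[0]))-90)
    cv2.imwrite('pics/q_%s.png'%nm,cv2.resize(im['frame'][y0:y1,x0:x1],None,fx=6,fy=6,interpolation=cv2.INTER_CUBIC))
st=r.read_state()
Rt=R.from_quat(st['eef_rot']);Ro=Rt*tool(R.identity(),1).inv();print('obj yaw/pitch',Ro.as_euler('ZYX',degrees=True))
og=st['tcp_pos']-Ro.apply([-.008,0,.008])
for X in [(-.08,-.025,.009),(-.08,.025,.009),(-.08,-.025,0),(-.08,.025,0)]: print(X,proj(w,og+Ro.apply(X)))
cv2.imwrite('pics/q_heel.png',cv2.resize(w['frame'][115:200,210:350],None,fx=5,fy=5,interpolation=cv2.INTER_CUBIC))
E
```

```text
w5 [   7    8  112   17 1748] [222.5 108. ] ((16.0, 111.0), 90.0)
  c [ 0.5966 -0.1788  0.008 ] len [0.0191 0.1386] yaw 15.021872640331225
w1 [   6    5   90   48 1231] [475.03765869 145.94688606] ((14.315314292907715, 92.74803924560547), 66.29735565185547)
  c [ 0.5962 -0.1773  0.008 ] len [0.0218 0.1459] yaw 15.564269208457475
s5 [  4   3  48  34 419] [225.41477013 263.87029839] ((8.309301376342773, 53.55678939819336), 56.689369201660156)
  c [ 0.6023 -0.1798  0.008 ] len [0.0255 0.1457] yaw 15.886315212346815
obj yaw/pitch [15.31692503 -3.52827776  0.02724357]
(-0.08, -0.025, 0.009) [[235.13548939 126.99307956]]
(-0.08, 0.025, 0.009) [[332.40710599 126.4631466 ]]
(-0.08, -0.025, 0) [[237.52019538 127.17841133]]
(-0.08, 0.025, 0) [[329.52419524 126.67723702]]
```

View pics/q_w5.png

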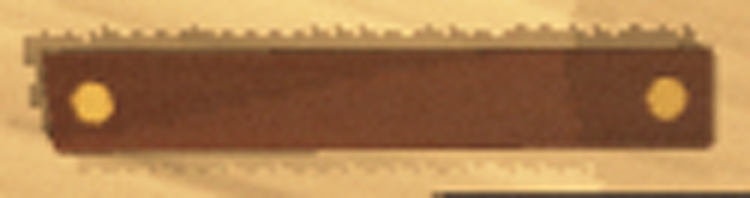

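View pics/q_heel.png

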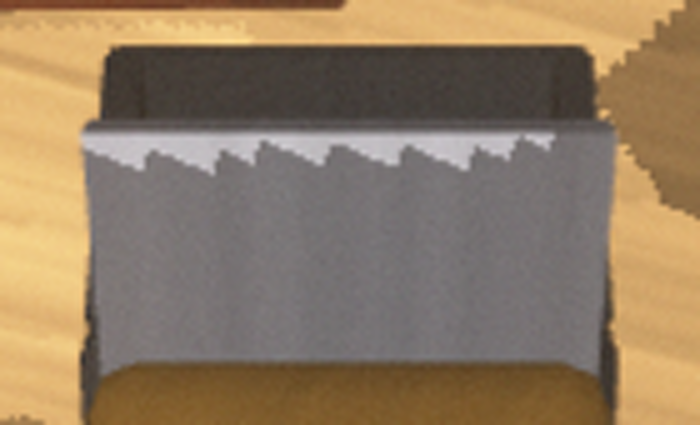

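```bash
python3 - <<'E'
from h import *
st=r.read_state();print(st['tcp_pos'],st['time'])
w=load('w5'); ct=np.array([-.1592,.0685,-.0001]); 
w0=load('wrist0');R00=R.from_quat([0.38987067,0.5905723,-0.38924198,0.58967441]);Rc=R00.inv()*R.from_quat(w0['orientation'])
Rt=R.from_quat(w['orientation'])*Rc.inv(); tp=w['eye']-Rt.apply(ct)
print('tcp at image',tp)
Ro=Rt*tool(R.identity(),1).inv();print(Ro.as_euler('ZYX',degrees=True))
for gx in (-.008,-.006,-.01):
  for gz in (.007,.009):
    og=tp-Ro.apply([gx,0,gz])
    print(gx,gz,[np.round(proj(w,og+Ro.apply(X))[0],1).tolist() for X in [(-.08,-.025,.009),(-.08,.025,.009)]])
E
```

```text
[ 0.65745098 -0.08590846  0.2474144 ] 15.65
tcp at image [ 0.65675423 -0.08878635  0.24690517]
[15.0576509  -3.60762938  0.03776425]
-0.008 0.007 [[230.4, 123.8], [328.2, 123.7]]
-0.008 0.009 [[231.0, 123.9], [327.6, 123.8]]
-0.006 0.007 [[230.3, 119.7], [328.4, 119.6]]
-0.006 0.009 [[230.9, 119.9], [327.8, 119.8]]
-0.01 0.007 [[230.6, 127.9], [328.1, 127.8]]
-0.01 0.009 [[231.2, 127.9], [327.5, 127.8]]
```

```bash
cat >> h.py <<'E'
def place(h,gz=.0075,c=(.597,-.178),yaw=15.2,pitch=3.67,gx=-.0082,px=.055):
    Ro=frame(yaw,pitch); t=np.r_[c,0]-frame(yaw,0).apply([px*np.cos(np.radians(pitch)),0,0]); t[2]=.08*np.sin(np.radians(pitch))+h
    return t+Ro.apply([gx,0,gz]),tool(Ro,1)
E
python3 -c "
from h import *
P=place(.06);print(P[0],delta(*P))"
```

```text
[ 0.53567275 -0.19466224  0.07208052] [ 0.12  0.03 -0.14 16.6  15.67 -7.28]
```

```bash
python3 -m inch '[[0,0,0,0.5,2,-1,40],[0,0,0,1,5,-2.5,40],[0,0,0,2,8,-4,40],[0,0,0,4,11,-5.5,40],[0,0,0,7,13.5,-6.5,40],[0,0,0,10,15,-7.2,40],[0,0,0,13,15.6,-7.3,40],[0,0,0,15.5,15.7,-7.3,40],[0,0,0,16.6,15.7,-7.3,40],[0,0,0,16.6,15.7,-7.3,40]]' 55
python3 -c "
from h import *
P=place(.004);print(delta(*P),r.read_state()['joint_pos'],r.read_state()['force'])
snap('side','d6.png')
P=place(.004);print(delta(*P))
a=cv2.imread('pics/d6.png');cv2.imwrite('pics/d6z.png',cv2.resize(a[180:320,230:400],None,fx=4,fy=4))
"
```

```text
time: 16.48
tcp_pos: [0.534, -0.1953, 0.0697]
eef_rot: [0.574, -0.412, -0.55, -0.446]
force: [-0.3, 0.3, -4.2]
opening: 0.0495
[ 0.05  0.13 -0.35  5.36  0.13  0.01] [ 1.21248651  0.97969372 -1.29217269  1.89840972  1.06555423  1.10710168
  1.34040149] [-0.25536574  0.34374455 -4.16754552]
[ 0.08  0.08 -0.2   5.54  0.31  0.03]
```

View pics/d6z.png

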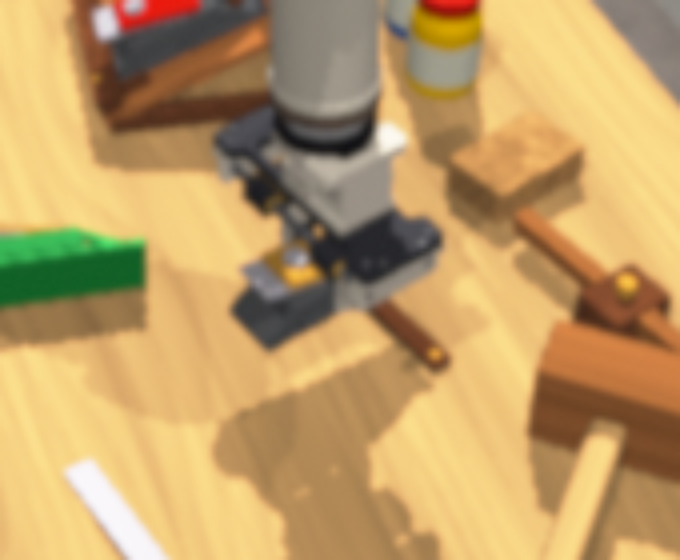

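```bash
python3 -m inch '[[0,0,-0.2,1,0.2,0,40],[0,0,-0.2,2,0.3,0,40],[0,0,-0.2,3,0.3,0,40],[0,0,-0.2,4,0.3,0,40],[0,0,-0.2,4.7,0.3,0,40],[0,0,-0.2,5.1,0.3,0,40],[0,0,-0.2,5.3,0.3,0,40],[0,0,-0.2,5.4,0.3,0,40],[0,0,-0.2,5.4,0.3,0,40],[0,0,-0.2,5.4,0.3,0,40]]' 55
python3 -c "
from h import *
P=place(.0);print(delta(*P),r.read_state()['force'])
"
```

```text
time: 17.37
tcp_pos: [0.5361, -0.196, 0.0176]
eef_rot: [0.575, -0.411, -0.548, -0.448]
force: [-0.5, -0.8, -6.2]
opening: 0.0499
[-0.01  0.04  0.05  0.55  0.04  0.14] [-0.51114573 -0.81609422 -6.16643219]
```

```bash
python3 -m inch '[[0,0,0,0,0,0.05,40],[0,0,0,0.05,0,0.1,40],[0,0,0,0.1,0,0.14,40],[0,0,0,0.15,0,0.14,40],[0,0,0,0.2,0,0.14,40],[0,0,0,0.25,0,0.14,40],[0,0,0,0.3,0,0.14,40],[0,0,0,0.35,0,0.14,40],[0,0,0,0.35,0,0.14,40],[0,0,0,0.35,0,0.14,40]]' 55
python3 -c "
from h import *
P=place(.0);print(delta(*P),r.read_state()['force'],r.read_state()['wrist_torque'])
snap('wrist','w7.png');snap('side','d7.png')
"
```

```text
time: 18.2
tcp_pos: [0.5356, -0.1946, 0.0137]
eef_rot: [0.575, -0.411, -0.548, -0.448]
force: [-0.3, -0.4, -5.5]
opening: 0.0494
[-0.02  0.06  0.02  0.16  0.01 -0.01] [-0.29867745 -0.42998252 -5.4550778 ] [0.09935358 0.05529949 0.0336635 ]
```

View pics/w7.png

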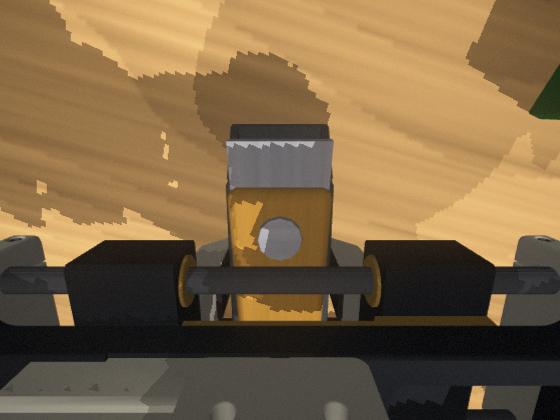

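Heel edge still at row 124 in the hand (no slip); the rest is hidden beneath. Lower in fine steps to contact.

```bash
python3 -m inch '[[0,0,0,0.02,0,0,40],[0,0,0,0.04,0,0,40],[0,0,0,0.06,0,0,40],[0,0,0,0.08,0,0,40],[0,0,0,0.1,0,0,40],[0,0,0,0.12,0,0,40],[0,0,0,0.14,0,0,40],[0,0,0,0.15,0,0,40],[0,0,0,0.15,0,0,40],[0,0,0,0.15,0,0,40]]' 55
python3 -c "
from h import *
P=place(.0);print(delta(*P),r.read_state()['force'],r.read_state()['wrist_torque'])
"
```

```text
time: 19.13
tcp_pos: [0.5357, -0.1946, 0.0126]
eef_rot: [0.575, -0.411, -0.548, -0.448]
force: [-2.1, -0.4, 0.8]
opening: 0.0495
[-0.01  0.03  0.02  0.06  0.01 -0.01] [-2.05017168 -0.3940901   0.77755732] [0.09185347 0.58826821 0.00733141]
```

```bash
python3 -m inch '[[0,0,0.1,0.01,0,0,40],[0,0,0.2,0.02,0,0,40],[0,0,0.3,0.04,0,0,40],[0,0,0.4,0.05,0,0,40],[0,0,0.4,0.05,0,0,40],[0,0,0.4,0.05,0,0,40],[0,0,0.4,0.05,0,0,40],[0,0,0.4,0.05,0,0,40],[0,0,0.4,0.05,0,0,40],[0,0,0.4,0.05,0,0,40]]' 55
python3 -c "
from h import *
P=place(.0);print(delta(*P),r.read_state()['force'],r.read_state()['wrist_torque'])
"
```

```text
time: 19.97
tcp_pos: [0.5357, -0.1946, 0.0126]
eef_rot: [0.574, -0.413, -0.549, -0.445]
force: [-6.7, 0.4, 8.5]
opening: 0.0494
[-0.01  0.01 -0.4   0.05  0.   -0.  ] [-6.66682356  0.39440227  8.5467984 ] [0.14995036 0.92718194 0.03510947]
```

```bash
python3 -m inch '[[0,0,0,-0.03,0,0,40],[0,0,0,-0.06,0,0,40],[0,0,0,-0.06,0,0,40],[0,0,0,-0.06,0,0,40],[0,0,0,-0.06,0,0,40],[0,0,0,-0.06,0,0,40],[0,0,0,-0.06,0,0,40],[0,0,0,-0.06,0,0,40],[0,0,0,-0.06,0,0,40],[0,0,0,-0.06,0,0,40]]' 20
python3 -c "
from h import *
P=place(.0);print(delta(*P),r.read_state()['force'],r.read_state()['wrist_torque'])
"
```

```text
time: 20.8
tcp_pos: [0.5357, -0.1946, 0.0126]
eef_rot: [0.574, -0.413, -0.549, -0.446]
force: [-4.9, -0.1, 4.3]
opening: 0.05
[-0.02  0.04 -0.39  0.05  0.01 -0.  ] [-4.94687863 -0.10608928  4.33703358] [0.05854706 0.83094464 0.02310389]
```

Seated with light load (not hanging). Release.

```bash
python3 -m inch '[[0,0,0,0,0,0,54],[0,0,0,0,0,0,55],[0,0,0,0,0,0,57],[0,0,0,0,0,0,60],[0,0,0,0,0,0,64],[0,0,0,0,0,0,68],[0,0,0,0,0,0,72],[0,0,0,0,0,0,75],[0,0,0,0,0,0,75],[0,0,0,0,0,0,75]]' 5
python3 -c "
from h import *
P=place(.0);print(delta(*P),r.read_state()['force'],r.read_state()['opening'])
snap('wrist','w8.png')
"
```

```text
time: 21.63
tcp_pos: [0.5358, -0.1946, 0.0124]
eef_rot: [0.574, -0.413, -0.549, -0.446]
force: [-0.1, 0.3, 0.4]
opening: 0.0687
[-0.01  0.05 -0.37  0.03  0.01 -0.01] [-0.08245793  0.33001333  0.35256549] 0.068722734477102
```

View pics/w8.png

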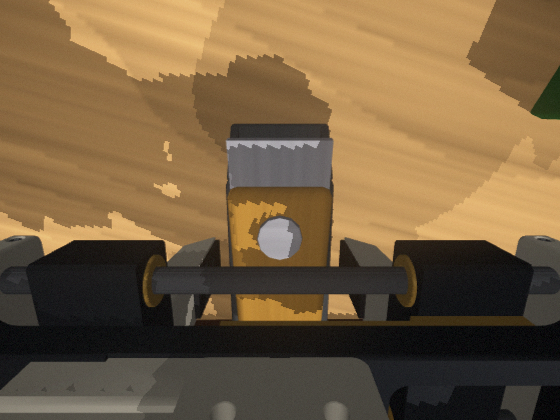

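```bash
python3 -m inch '[[0,0,0,-0.5,0,0,75],[0,0,0,-1.5,0,0,75],[0,0,0,-3,0,0,75],[0,0,0,-5,0,0,75],[0,0,0,-7.5,0,0,75],[0,0,0,-10,0,0,75],[0,0,0,-13,0,0,75],[0,0,0,-16,-3,0,75],[0,0,0,-18,-6,0,75],[0,0,0,-18,-10,0,75]]'
python3 -c "
from h import *
snap('wrist','w9.png');snap('side','d9.png');snap('scene','s9.png')
print(r.read_state()['force'],r.read_state()['tcp_pos'])
a=cv2.imread('pics/d9.png');cv2.imwrite('pics/d9z.png',cv2.resize(a[200:320,230:380],None,fx=5,fy=5))
"
```

```text
time: 22.52
tcp_pos: [0.6241, -0.1723, 0.2048]
eef_rot: [0.575, -0.413, -0.547, -0.447]
force: [1.1, -0.0, -0.0]
opening: 0.0688
[-0.62864245 -0.69806494 -0.60887089] [ 0.62482468 -0.16788211  0.20080369]
```

View pics/w9.png

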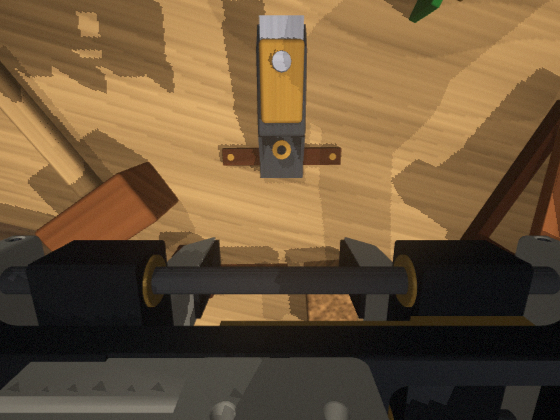

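View pics/d9z.png

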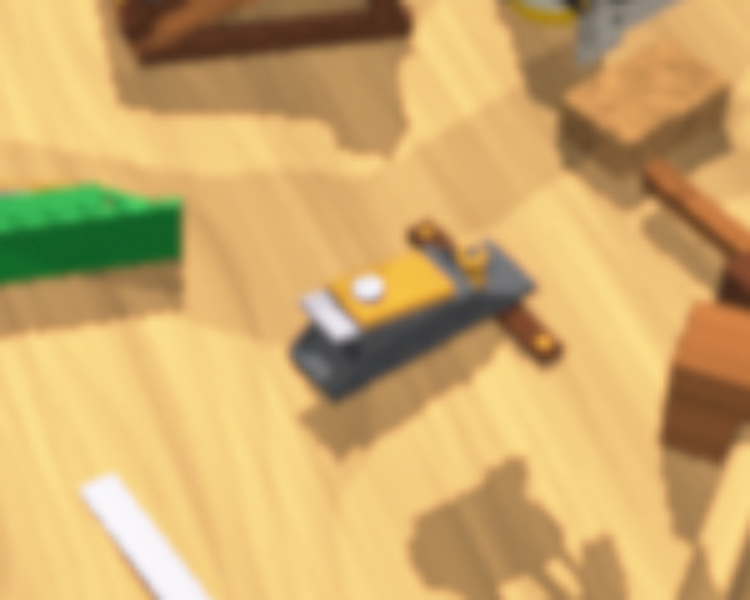

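View pics/s9.png

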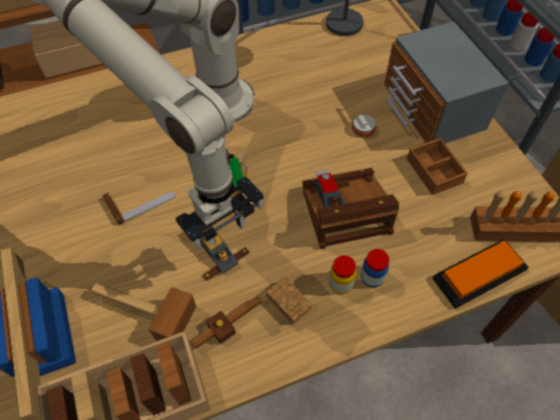

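```bash
python3 - <<'E'
from h import *
w=load('w9')
# screws -> centre at z=.008 ; toe front edge (sole top z~.008+.009+~.002)
c=np.array([onz(w,230.5,156.7,.0085),onz(w,333,156.5,.0085)]);m=c.mean(0);a=c[1]-c[0];print(m,np.degrees(np.arctan2(a[1],a[0]))-90)
t=np.array([onz(w,261,177.5,.018),onz(w,303,177.5,.018)]);print((t.mean(0)-m)@np.array([np.cos(.265),np.sin(.265),0]),(t.mean(0)-m)@np.array([-np.sin(.265),np.cos(.265),0]),np.linalg.norm(t[1]-t[0]))
print(r.read_state()['qd'].round(3))
r.close_job()
E
```

```text
[ 0.59689594 -0.17747967  0.0085    ] 15.148299814358197
0.02305669504510332 0.00027331860383800313 0.04942113234146858
[ 0.059  0.005  0.025  0.064  0.003  0.016 -0.002]
the job is handed in; nothing more can be done
```

The brass-capped plane is out of the till and resting across the plane rest as asked. I handed the job in at about 22.7 s of the 45 s allowed; no verdict was reported.

**Taking it out:**
- I gripped the plane by its cheeks and slid it 11 mm up the slope. The toe met the keeper's stop with about 6 N along the slope.
- I backed off slightly and tilted the heel 7.5° out over the lip. I then drew it clear, and the wrist felt only the plane's weight at each reading (about 6 N).

**Setting it down:**
- I lowered it until it touched, then rotated the toe down 0.4°, which pressed up to about 14 N on the bench and rest. I eased the grip to 20 N, then released.
- About 4 N vertical and 5 N sideways remained when the fingers opened. The wrist image showed no visible movement of the plane.

**Last checks, from pictures after backing away:**

| Check | Result |
|---|---|
| Rest centre behind the toe's end | about 23 mm, against the 25 mm reference point |
| Offset from the middle of the rest | about 0.3 mm |
| Squareness to the rest | aligned by eye; rest measured at 15.1°, plane set at 15.2° |
| Red-capped plane and other items | unmoved, judged by eye only |

**Disagreements:**
- The scene camera put the rest a few mm further out than the wrist and side views did, so I relied mainly on the wrist camera.
- The arm was still moving slightly (up to 0.06 rad/s), well clear of everything, when I handed in.

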